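# Stop the packing belt, clear a stray toy, reset the stop

### The job

A blue toy van has strayed onto the gift-packing belt. First press the red mushroom stop button until it latches down and let go of it; with the stop latched, take the van off the belt and stand it on its wheels in the white tray; then twist the red button clockwise so that it springs fully up again. Leave the gift box, the tape dispenser and the tin where they are.

Things in the scene. Friction and masses are not known exactly. Their poses are not given: they have to be found in the camera images.
- stop_box: Yellow stop station, a box 90 x 90 mm and 60 mm high, fixed to the table, with the red mushroom button standing out of the middle of its top on a black collar (44 mm across, 8 mm high). Origin: centre of its underside, on the table and on the button's vertical axis. It may be on the robot's left or right.
- knob_top (a point): Centre of the top face of the red mushroom cap: a round upright cap, 40 mm in diameter and 26 mm high, with three small white arrows on top; the top is 108 mm above the table when up, about 100 mm when latched. The cap can be gripped across its sides in any direction from above.
- stop_button (a joint): How far the cap is pressed down, in m: 0 when up, 0.011 at the hard stop. A spring pushes it up (about 1 N at the top, 4 N at the bottom). Pressed past 0.0085 and let go, it stays latched down at about 0.008; pulling does not free it. Only a clockwise twist frees it, and it then springs up to 0 by itself as soon as the cap is let go.
- stop_knob (a joint): Turn of the cap in rad, positive clockwise seen from above; 0 at rest, stop at 0.9. While latched, turning beyond about 0.45 frees the button; turn about 0.7 and let go. A light spring (under 0.15 N m) turns the cap back to 0 when it is let go.
- conveyor: Bench belt conveyor fixed to the table: black belt 136 mm wide, its top 75 mm above the table, between aluminium rails that stand 9 mm above the belt; 840 mm long. Origin: on the table under its middle; its y axis runs along the belt.
- toy_van: Blue toy van with white roof panel, standing on the belt, 80 mm long (x, the dark windscreen at +x), 36 mm wide (y), 44 mm high, about 0.12 kg; its sides are flat from 8 to 44 mm above the wheels' bottoms. Origin: centre of its underside, at the bottom of the wheels; z up. Its wheels do not turn.
- tray: White open tray fixed to the table, 160 mm (x) by 220 mm (y) outside, 45 mm high, walls and floor about 4 mm thick, empty. Origin: centre of its underside, on the table. It may be on the robot's left or right.
- gift_box: Gift box with a green lid on a red base and a white band, 130 x 196 mm, 95 mm high, standing on the belt towards its +y end. Origin: centre of its underside. Leave it alone.
- tape_dispenser: Black tape dispenser 140 x 55 mm, 80 mm high, on the table between the robot and the belt. Origin: centre of its underside. Leave it alone.
- tin: Green and red tin 64 mm in diameter, 100 mm high, standing on the table between the robot and the belt, beside the tape dispenser. Origin: centre of its underside. Leave it alone.
There are look-alikes about, which are no part of the job. Leave any yellow look-alike of the toy_van alone. There is more than one size of the stop_box; the one meant has the size given above.

How it is judged (in metres and radians):
On the way, in this order (a step that is already met when the one before it is completed fails the run):
1. the stop button is latched down and the robot has let go of it (value of joint stop_button above 0.006 m and contact force between each of the arm, the fingers and stop_box below 0.3 N), for 0.2 s.
2. the van stands on its wheels in the tray, let go, with the stop still latched (value of joint stop_button above 0.006 m and x of toy_van in the frame of tray between -0.07 and 0.07 m and y of toy_van in the frame of tray between -0.1 and 0.1 m and z of toy_van in the frame of tray below 0.012 m and angle between toy_van's own z axis and vertical below 0.2 rad and linear speed of toy_van below 0.03 m/s and contact force between the fingers and toy_van below 0.1 N), for 0.2 s.
At the end, for the whole second after the job is handed in: The button is fully up (within 2 mm), and the van stands on its wheels (within 0.2 rad) on the floor of the tray, inside its walls, at rest (value of joint stop_button below 0.002 m and x of toy_van in the frame of tray between -0.07 and 0.07 m and y of toy_van in the frame of tray between -0.1 and 0.1 m and z of toy_van in the frame of tray below 0.012 m and angle between toy_van's own z axis and vertical below 0.2 rad and linear speed of toy_van below 0.03 m/s); the robot touches nothing.
It fails at once if the van is taken off its place before the stop is latched, or the stop is released before the van is in the tray (distance of toy_van from where it was at the start of the episode above 0.03 m and value of joint stop_button below 0.005 m and not (x of toy_van in the frame of tray between -0.07 and 0.07 m and y of toy_van in the frame of tray between -0.1 and 0.1 m and z of toy_van in the frame of tray below 0.06 m)).
It fails at once if the gift box is shifted more than 30 mm (distance of gift_box from where it was at the start of the episode above 0.03 m).
It fails at once if the tape dispenser is shifted more than 30 mm (distance of tape_dispenser from where it was at the start of the episode above 0.03 m).
It fails at once if the tin is shifted more than 30 mm (distance of tin from where it was at the start of the episode above 0.03 m).
It also fails if it takes over 72 s, if anything falls off the work surface, if the arm or the gripper's body presses on something with over 40 N, if the wrist force passes 120 N, or if a joint passes its speed limit or range.

### The arm

A 7-joint arm with a two-finger parallel gripper is mounted at the origin on the work surface. World frame = base frame: x ahead of the robot, y to its left, z up, the work surface at z = 0. Lengths are in mm, angles in degrees, forces in N, time in s.
With the tool pointing down it reaches from about 425 to 875 mm from the base axis. Payload 8.4 kg.
Tool frame: the origin (TCP) lies at the very end of the fingers, on their centre line; the grasp point (between the pads) lies 19 mm behind it; z points along the fingers, y is the line along which they close (so a half turn about z gives the same grasp; the last joint's range is limited). The gripper opens to 85 mm and grips with 20 to 120 N. Pads are 22 mm wide; open, the fingers measure 114 mm over their backs; the gripper's body (76 mm by 85 mm) begins 54 mm behind the grasp point. The pads swing forward as they close: fully open they stand 13 mm farther back than shut.
Start: joints at [-72.147, 19.091, 2.286, 83.961, -0.768, 76.965, -3.352], TCP at [259.571, 595.892, 231.308] pointing down, gripper open.
Joint ranges: [-147.57, 147.57], [-21.85, 119.76], [-74.77, 79.35], [14.55, 137.4], [-85.83, 265.84], [4.83, 119.75], [-152.11, 152.11]. Speed limits (degrees/s): [127.2, 127.2, 159.86, 159.86, 180, 180, 180].

### API

Orientations are given as [roll, pitch, yaw] about the fixed x, y, z axes, in that order (R = Rz(yaw) Ry(pitch) Rx(roll)).
In Python, from bench import env gives the robot as it stands. The module is installed in compiled form; this text tells all that it offers.
- The arm moves only by the tool drive_tool, never from a script. Its argument "series" is a list that holds one entry, the list of rows, each a list of 4 numbers: the shift along the tool's x, y, z in units of 25 mm (1.0 is 25 mm), then the turn about the tool's z in units of 8 degrees (1.0 is 8 degrees). In form: [[[dx, dy, dz, spin], ...]]. A call has exactly 8 rows; each row shifts and turns the commanded pose from where the row before left it, along the tool's axes as they then stand; what a row does not reach is not made up. A row lasts 1/10 s, in which the tool goes at most 50 mm and 8.59 degrees, less where a joint would pass 70% of its speed; a pose out of reach is approached as far as the arm can. A call is refused whole if a number of a shift passes 1 or a number of a turn 1, either way. A call with a gripper value outside its range is refused whole. "grip" is the gripper command: -1 is fully open, 1 is shut, values between are in proportion, set as the call begins (left out, the last holds). The fingers move at their own pace and stop on an object; "force" is the grip in N (left out, the last holds). Time passes only in rows, so rows that do not move let the fingers close, or fill a call up. It gives the time, the measured TCP pose, the force, the opening and the grip force at its end, in the units of the state.
- env.sense(): the state, without advancing time (a new reading comes with each control period).
- env.get_image(name): name is "scene" or "top"; returns a dict with "frame" (420x560x3 uint8, red, green, blue), "intrinsics" (3x3 intrinsics, pixels), "rvec" (rotation vector, rad) and "tvec" (3), from world to camera coordinates, as OpenCV has them. Camera axes: x right, y down, z forward; pixel columns grow to the right and rows downward; lengths in mm; the calibration is good to about 2 mm. A picture is of the moment at which its call begins. There is no depth.
- env.hand_in(): hands the job in; it is judged then, once.
Trained networks look in the newest picture that a camera, given by its name, has taken for a name from the list of things; names that differ only in an ending like _2 or _b are one class to them, and where a whole thing is asked for, a point or a joint stands for the part that bears it (a point fixed in the world has none). Each returns a list of dicts, best first, with "confidence" (0 to 1); they miss things now and then, are a little off and sometimes report something else, mostly with a low value. They report only what shows in the picture. A call takes as long as a camera call. They do not tell look-alikes from the thing itself.
- env.find_in(name, camera): "xyz" ([x, y, z] in mm, in world coordinates, good to about 4 mm: the middle of the surface that is visible of it).
- env.cut_out(name, camera): "pixels" (420x560 bool, what is visible of it).
- env.tip_of(name, camera): "xyz" ([x, y, z] in mm, in world coordinates, good to about 4 mm: a listed point, or the origin of a listed thing).
The state is a dict: "time": time; "q": joint angles; "dq": joint speeds; "joint_torque": joint torques, N m; "tool_pos": TCP position; "orientation": TCP orientation; "ft_force": force on the tool from outside, world axes, zero at the start; "wrist_torque": the same for the moment, N m; "width": finger opening in mm; "grasp_force": force on a finger pad.
Only numpy, scipy, OpenCV 4.12 (cv2) and the standard library are available. Lean on these libraries where they do the work, as an engineer would, in place of code of your own. Each camera call takes 0.05 s, during which the arm holds its last target. There are 200 camera calls.

## Working session

There is one attempt and no reset: what is moved stays moved. The work goes in short steps, Python scripts to look and compute and a tool call to move; the robot and the scene stay as the last step left them, time stands still between calls to the robot, and variables do not carry over. Pictures are saved under pics/ and viewed, at most 10 in all, crops included, and the job is handed in when it is done.

Besides the shell and the picture viewer there is one more tool, called as name(argument=value, ...), one argument or row to a line, values as JSON. drive_tool: Moves the arm, as the interface text tells. Its arguments: {"type":"object","properties":{"series":{"type":"array","items":{"type":"array","items":{"type":"array","items":{"type":"number"}}}},"grip":{"type":"number"},"force":{"type":"number"}},"required":["series"]}

```bash
mkdir -p pics
cat > h.py <<'E'
from bench import env
import numpy as np, cv2
from scipy.spatial.transform import Rotation as R
def cam(n):
    d=env.get_image(n); return d
def proj(d,P):
    return cv2.projectPoints(np.array(P,float).reshape(-1,1,3),np.array(d["rvec"],float),np.array(d["tvec"],float),np.array(d["intrinsics"],float),None)[0].reshape(-1,2)
def ray(d,uv):
    Rm=cv2.Rodrigues(np.array(d["rvec"],float))[0]; t=np.array(d["tvec"],float).ravel()
    v=Rm.T@np.linalg.inv(d["intrinsics"])@np.array([uv[0],uv[1],1.]); return -Rm.T@t, v/np.linalg.norm(v)
def atz(d,uv,z):
    c,v=ray(d,uv); return c+v*(z-c[2])/v[2]
def tri(a,ua,b,ub):
    c1,v1=ray(a,ua);c2,v2=ray(b,ub)
    s=np.linalg.lstsq(np.c_[v1,-v2],c2-c1,rcond=None)[0]
    p,q=c1+s[0]*v1,c2+s[1]*v2
    return (p+q)/2,np.linalg.norm(p-q)
E
python3 - <<'E'
from h import *
np.set_printoptions(precision=1,suppress=True)
s=env.sense(); print(s)
for n in ["scene","top"]:
    d=cam(n); cv2.imwrite(f"pics/{n}0.png",d["frame"][:,:,::-1]); print(n,ray(d,(280,210)))
    for t in ["stop_box","knob_top","toy_van","tray","gift_box","tape_dispenser","tin","conveyor"]:
        print(t,[(np.array(r["xyz"]),round(r["confidence"],2),proj(d,r["xyz"])[0]) for r in env.tip_of(t,n)])
E
```

```text
{'time': 0.0, 'q': array([-72.1,  19.1,   2.3,  84. ,  -0.8,  77. ,  -3.4]), 'dq': array([ 0. , -0. ,  0.1, -0. ,  0. ,  0.1,  0.1]), 'joint_torque': array([ -0. , -65.9,   1.4, -40.6,   0. ,   0. ,  -0. ]), 'tool_pos': array([259.4, 595.5, 230.4]), 'orientation': array([-179.9,    0. ,  156.5]), 'ft_force': array([ 0.3, -1. , -0.1]), 'wrist_torque': array([-0., -0.,  0.]), 'grasp_force': 0.0, 'width': 85.50507925516025}
scene (array([899.2, 568.7, 595.8]), array([-0.4, -0.7, -0.6]))
stop_box [(array([355.6, 177.5,   1.4]), 0.97, array([407.1, 239.7])), (array([384.7, 305.2,  -0.5]), 0.93, array([444. , 286.5])), (array([612.7, -59.4,  73. ]), 0.74, array([248.3, 191.7]))]
knob_top [(array([384.3, 312.7, 107.6]), 0.76, array([464.2, 248.8])), (array([358.7, 172.7,  72.9]), 0.51, array([411.5, 213.5]))]
toy_van [(array([609.1, -62.5,  72. ]), 0.9, array([249.2, 190.8])), (array([ 793.9, -125.3,   -4. ]), 0.72, array([164.6, 228.2])), (array([ 370.6, -287.6,   -1.8]), 0.52, array([288.6, 146. ]))]
tray [(array([ 368.3, -287.4,   -3.5]), 0.83, array([289.2, 146.3]))]
gift_box [(array([6
[... 566 characters left out ...]
.77, array([152. , 292.4])), (array([358.6, 179.6,  74.6]), 0.67, array([203.1, 303.1]))]
toy_van [(array([610.2, -62.9,  75.5]), 0.94, array([291.4, 207.6])), (array([ 797.1, -122.5,    0.8]), 0.55, array([308.7, 149.8])), (array([634. , 317.2,  76.7]), 0.53, array([152.2, 202.7])), (array([385.7,  49.7,  -1.1]), 0.51, array([252.9, 293. ]))]
tray [(array([ 370.5, -288. ,    0.8]), 0.57, array([374.2, 295.1]))]
gift_box [(array([636.1, 320.7,  71.4]), 0.91, array([151.3, 202.4]))]
tape_dispenser [(array([386.6,  50.6,  -0.9]), 0.89, array([252.6, 292.7]))]
tin [(array([436.2, -89.7,  -0.4]), 0.97, array([302.1, 273.5]))]
conveyor [(array([613.3,  17.5,   2.8]), 0.95, array([262.4, 212.5]))]
```

Run:
```python
from h import *
np.set_printoptions(precision=1,suppress=True)
# enlarged composite: top crops of buttons, van
a=cv2.imread("pics/top0.png");b=cv2.imread("pics/scene0.png")
A=cv2.resize(a[120:345,120:420],(800,600))
B=cv2.resize(b[140:320,240:480],(800,600))
cv2.imwrite("pics/topc.png",A);cv2.imwrite("pics/scc.png",b)
cs=[b[190:320,360:490],b[140:270,180:310],a[230:360,120:250],a[140:270,230:360]]
cv2.imwrite("pics/crop.png",np.vstack([np.hstack([cv2.resize(c,(300,300),interpolation=2) for c in cs[i:i+2]]) for i in (0,2)]))
d={n:cam(n) for n in ["top","scene"]}
m={}
for n in d:
    for r in env.cut_out("toy_van",n):
        p=r["pixels"].astype(np.uint8); c=cv2.minAreaRect(np.argwhere(p)[:,::-1].astype(np.float32)); print(n,r["confidence"],p.sum(),c, d[n]["frame"][p>0].mean(0))
    f=d[n]["frame"]; hsv=cv2.cvtColor(f,cv2.COLOR_RGB2HSV)
    red=((hsv[...,0]<8)|(hsv[...,0]>172))&(hsv[...,1]>150)&(hsv[...,2]>70)
    k,_,st,ce=cv2.connectedComponentsWithStats(red.astype(np.uint8))
    for i in range(1,k):
        if st[i,4]>30: print(n,"red",st[i],ce[i])
```

```text
top 0.91 481 ((310.16217041015625, 148.5270233154297), (29.87564468383789, 18.01838493347168), 54.462318420410156) [196.4 175.8  10.1]
top 0.73 487 ((292.0828857421875, 206.0745849609375), (17.081621170043945, 30.431564331054688), 86.98721313476562) [135.4 153.3 179.7]
top red [     0     88    560    332 125459] [286.  273.3]
top red [484 105  14  16 170] [490.7 112.9]
top red [ 56 115  15  16 199] [ 63.3 122.4]
top red [ 45 132  17  17 221] [ 53.  140.1]
top red [ 13 144  15  15 151] [ 19.1 150.7]
top red [497 145  18  16 198] [506.6 151.8]
top red [497 173  13   8  52] [504.2 177.4]
top red [153 182  33  47 198] [176.5 214.6]
top red [145 288  16  15 149] [153.  295.1]
top red [200 301  11  10  63] [205.3 305.5]
top red [  3 364  11   6  31] [  8.6 366.6]
top red [  0 371  91  49 854] [ 43.4 398.1]
top red [  0 388  20  18  48] [  8.4 397.7]
scene 0.91 871 ((162.70428466796875, 219.38958740234375), (25.491910934448242, 40.65607452392578), 49.08561706542969) [159.  131.6  59.6]
scene 0.56 759 ((246.66036987304688, 180.3113250732422), (38.08629608154297, 25.124671936035156), 47.48955535888672) [ 96.1  98.3 114.8]
scene red [  165    58   395   362 55605] [428.2 233.3]
scene red [113  93  14   8  82] [119.1  96.7]
scene red [   44   125   294   295 46120] [173.4 298.3]
scene red [287 276  27  57 593] [300.5 304.6]
```

View pics/scene0.png

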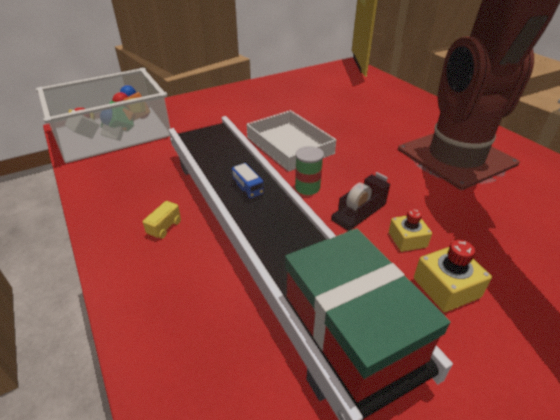

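View pics/topc.png

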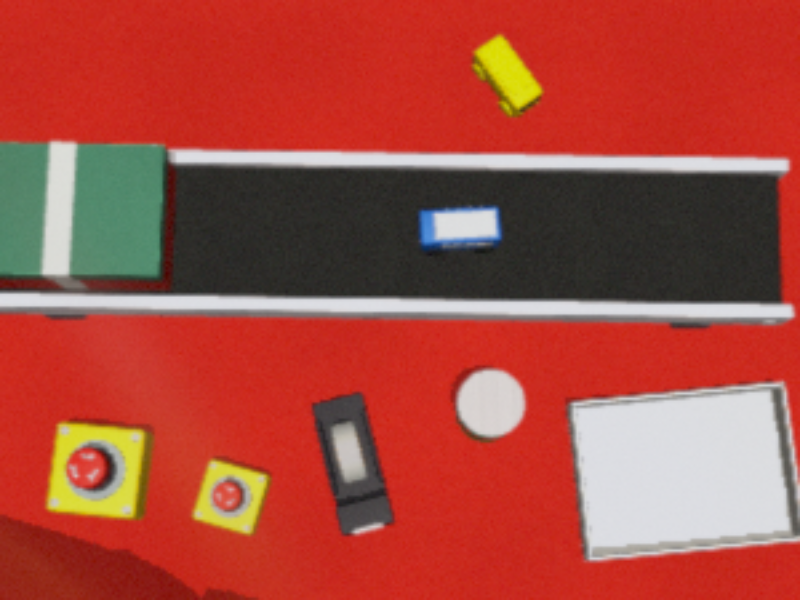

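View pics/crop.png

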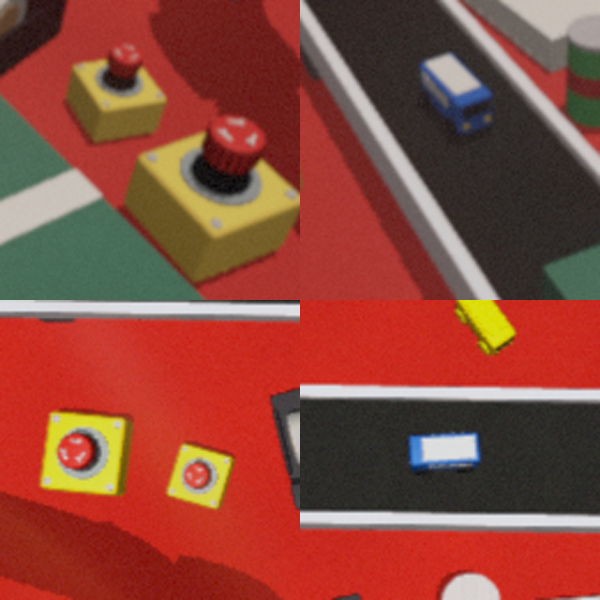

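The scene shows two stop stations. The large one has its cap at scene (463,249) and top (153,296), and a smaller look-alike sits at scene (411,228) and top (205,305). The large one is meant: its knob stands at about 108 mm and its base is about 90 mm, while the small one's knob is only at 74 mm. The blue van on the belt is at scene (248,181) and top (292,206). The yellow look-alike is on the table at scene (162,219) and must be left alone. The tray is at scene (290,140), on the robot's right.

```bash
cat >> h.py <<'E'
def roof(d,pred,z=None):
    "centroid of white roof pixels near predicted pixel"
    f=d["frame"]; h=cv2.cvtColor(f,cv2.COLOR_RGB2HSV)
    w=((h[...,1]<70)&(h[...,2]>120)).astype(np.uint8)
    k,l,st,ce=cv2.connectedComponentsWithStats(w)
    c=[i for i in range(1,k) if 60<st[i,4]<900]; i=min(c,key=lambda i:np.linalg.norm(ce[i]-pred))
    return ce[i],st[i,4],np.argwhere(l==i)[:,::-1].astype(np.float32)
E
python3 - <<'E'
from h import *
np.set_printoptions(precision=1,suppress=True)
T,S=cam("top"),cam("scene")
print("knob",tri(T,(153.4,295.6),S,(462.7,249.0)))
a=roof(T,(293,204));b=roof(S,(246,176)); print(a[:2],b[:2]); print("roof",tri(T,a[0],S,b[0]))
r=cv2.boxPoints(cv2.minAreaRect(a[2])); print("roof corners",[atz(T,p,119)[:2] for p in r])
m=env.cut_out("tray","top")[0]["pixels"]; r=cv2.boxPoints(cv2.minAreaRect(np.argwhere(m)[:,::-1].astype(np.float32)))
print("tray",[atz(T,p,45)[:2] for p in r],np.mean([atz(T,p,45) for p in r],0))
for t in ["stop_box","conveyor"]:
  for q in env.cut_out(t,"top")[:2]:
    r=cv2.boxPoints(cv2.minAreaRect(np.argwhere(q["pixels"])[:,::-1].astype(np.float32))); print(t,[atz(T,p,60)[:2] for p in r])
s=env.sense(); Rm=R.from_euler("xyz",s["orientation"],degrees=True)
for nm,g in [("knob",[386,309])]: print(Rm.inv().apply(np.array(g+[231.])-s["tool_pos"])/25)
E
```

```text
knob (array([380. , 306.9, 100.1]), np.float64(2.5123585165760294))
(array([294. , 203.8]), np.int32(229)) (array([245.8, 171.8]), np.int32(242))
roof (array([611.2, -68.4, 119.5]), np.float64(0.6585379522600839))
roof corners [array([625. , -39.4]), array([623.4, -97.8]), array([596.3, -96.8]), array([597.9, -38.6])]
tray [array([404.7, 340.6]), array([403.6, 302.7]), array([363.3, 302.2]), array([364.4, 340. ])] [384.  321.4  45. ]
stop_box [array([333.5, 212.1]), array([392.5, 191.9]), array([370. , 129.4]), array([311.3, 150. ])]
stop_box [array([343.6, 356.4]), array([432.8, 347.9]), array([419.2, 249.3]), array([330.3, 258.9])]
conveyor [array([537.9, 448.6]), array([722.7, 452.2]), array([ 690.8, -417.8]), array([ 507.1, -402.3])]
[-9.2 -8.5  0. ]
```

drive_tool(
  series=[
    [[-1,-0.93,0,0],[-1,-0.93,0,0],[-1,-0.93,0,0],[-1,-0.93,0,0],[-1,-0.93,0,0],[-1,-0.93,0,0],[-1,-0.93,0,0],[-1,-0.93,0,0]],
  ],
  grip=1,
  force=30,
)

```text
time: 2.15
tool_pos: [369.1, 344.2, 231.5]
orientation: [180.0, 0.0, 156.5]
ft_force: [0.2, -0.3, -0.4]
width: 0.0
grasp_force: 0.0
```

drive_tool(
  series=[
    [[-0.6,-0.53,0.5,0],[-0.6,-0.53,0.8,0],[0,0,0.9,0],[0,0,0.9,0],[0,0,0.7,0],[0,0,0.4,0],[0,0,0,0],[0,0,0,0]],
  ],
)

```text
time: 2.95
tool_pos: [385.9, 309.5, 127.0]
orientation: [180.0, 0.0, 156.5]
ft_force: [0.4, -0.4, 0.2]
width: -0.1
grasp_force: 0.0
```

Run:
```python
from h import *
np.set_printoptions(precision=1,suppress=True)
s=env.sense(); print(s["time"],s["tool_pos"],s["orientation"],s["q"],s["ft_force"],s["width"])
for n in ["scene","top"]:
    d=cam(n); cv2.imwrite(f"pics/{n}1.png",d["frame"][:,:,::-1])
    for r in env.tip_of("knob_top",n): print(np.array(r["xyz"]),r["confidence"])
b=cv2.imread("pics/scene1.png"); cv2.imwrite("pics/c1.png",cv2.resize(b[180:310,390:520],(520,520),interpolation=2))
```

```text
2.95 [385.9 309.5 127. ] [180.    0.  156.5] [-55.3   5.8  12.1 113.1  -1.4  61.2  23.9] [ 0.4 -0.4  0.2] -0.12098482973333817
[385.2 310.8 106.4] 0.65
[355.1 173.8  71.2] 0.5
[385.  307.3 107.6] 0.53
[356.3 181.   77.7] 0.4
```

View pics/c1.png

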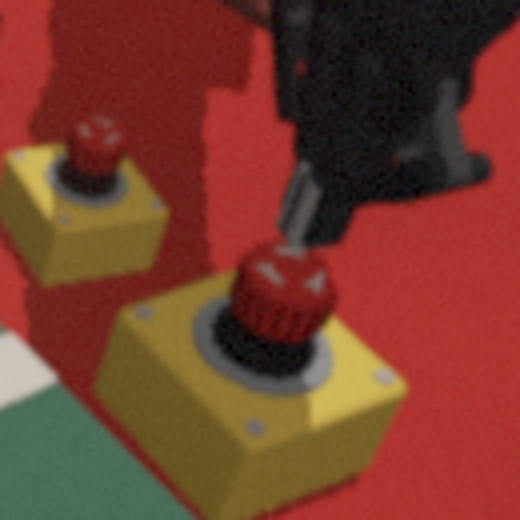

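The crop shows the closed fingertips right above the centre of the large station's cap. Next I press.

drive_tool(
  series=[
    [[0,0,0.3,0],[0,0,0.3,0],[0,0,0.2,0],[0,0,0.15,0],[0,0,0.12,0],[0,0,0.1,0],[0,0,0.05,0],[0,0,0,0]],
  ],
)

```text
time: 3.95
tool_pos: [385.8, 309.5, 96.9]
orientation: [180.0, -0.0, 156.5]
ft_force: [-3.7, -3.7, 14.8]
width: -0.1
grasp_force: 7.4
```

drive_tool(
  series=[
    [[0,0,-0.3,0],[0,0,-0.6,0],[0,0,-0.9,0],[0,0,-0.9,0],[0,0,-0.9,0],[0,0,0,0],[0,0,0,0],[0,0,0,0]],
  ],
)

```text
time: 4.75
tool_pos: [385.1, 308.8, 184.8]
orientation: [-179.9, -0.0, 156.5]
ft_force: [0.2, -0.3, -0.4]
width: 0.0
grasp_force: 0.0
```

Run:
```python
from h import *
np.set_printoptions(precision=1,suppress=True)
s=env.sense(); print(s["time"],s["tool_pos"],s["ft_force"])
d=cam("scene"); e=cam("top")
for c in ("scene","top"):
    for r in env.tip_of("knob_top",c): print(np.array(r["xyz"]),r["confidence"])
cv2.imwrite("pics/c2.png",cv2.resize(d["frame"][180:310,390:520,::-1],(520,520),interpolation=2))
Rm=R.from_euler("xyz",s["orientation"],degrees=True)
print(Rm.inv().apply(np.array([611,-63,230.])-s["tool_pos"])/25)
```

```text
4.75 [385.1 308.8 184.8] [ 0.2 -0.3 -0.4]
[358.1 173.7  73.4] 0.6
[388.  309.5  98.7] 0.57
[388.5 306.1 101.3] 0.63
[353.3 177.6  75.7] 0.47
[-14.2 -10.   -1.8]
```

View pics/c2.png

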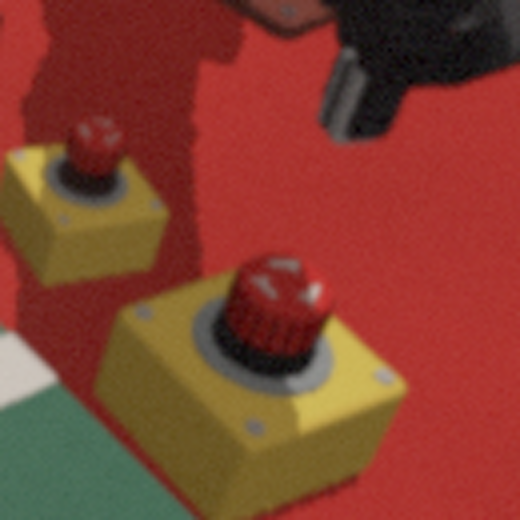

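The crop shows the cap sunk into its collar and the fingers clear of it; the networks put its top at 99–101 mm, so it is latched. Next is the van.

drive_tool(
  series=[
    [[-0.9,-0.63,-0.25,0],[-0.9,-0.63,-0.25,0],[-0.9,-0.63,-0.25,0],[-0.9,-0.63,-0.25,0],[-0.9,-0.63,-0.25,0],[-0.9,-0.63,-0.25,0],[-0.9,-0.63,-0.25,0],[-0.9,-0.63,-0.05,0]],
  ],
  grip=-0.5,
)

```text
time: 5.75
tool_pos: [500.9, 120.9, 231.2]
orientation: [180.0, 0.0, 156.5]
ft_force: [-0.5, 1.3, -0.7]
width: 64.3
grasp_force: 0.0
```

drive_tool(
  series=[
    [[-0.9,-0.63,0,0],[-0.9,-0.63,0,0],[-0.9,-0.63,0,0],[-0.9,-0.63,0,0],[-0.9,-0.63,0,0],[-0.9,-0.63,0,0],[-0.9,-0.63,0,0],[-0.7,-0.55,0,0]],
  ],
)

```text
time: 6.55
tool_pos: [611.7, -63.2, 230.2]
orientation: [-179.9, -0.0, 156.4]
ft_force: [-0.7, -0.7, -0.9]
width: 64.5
grasp_force: 0.0
```

drive_tool(
  series=[
    [[0,0,0,1],[0,0,0,1],[0,0,0,1],[0,0,0,1],[0,0,0,1],[0,0,0,1],[0,0,0,1],[0,0,0,1]],
  ],
)

```text
time: 7.35
tool_pos: [611.1, -61.7, 230.3]
orientation: [-180.0, 0.0, 92.1]
ft_force: [-1.8, 0.4, 0.3]
width: 63.9
grasp_force: 0.0
```

Run:
```python
from h import *
np.set_printoptions(precision=1,suppress=True)
s=env.sense(); print(s["time"],s["tool_pos"],s["orientation"],s["q"],s["ft_force"],s["width"])
d={n:cam(n) for n in ("scene","top")}
for c in d:
    for r in env.tip_of("toy_van",c)[:2]: print(np.array(r["xyz"]),r["confidence"])
a,b=roof(d["top"],(294,203.8)),roof(d["scene"],(245.8,171.8));print(a[:2],b[:2])
Rm=R.from_euler("xyz",s["orientation"],degrees=True)
print(Rm.inv().apply(np.array([611,-63,200.])-s["tool_pos"])/25)
```

```text
7.35 [611.1 -61.7 230.3] [-180.     0.    92.1] [-33.6  18.2  44.3  91.  -13.   76.1  14.6] [-1.8  0.4  0.3] 63.94704371930804
[ 795.  -120.3   -2.6] 0.86
[614.6 -63.   74.8] 0.69
(array([310. , 271.8]), np.int32(196)) (array([245., 171.]), np.int32(205))
[-0.1 -0.   1.2]
```

drive_tool(
  series=[
    [[0,0,0.9,0.46],[0,0,0.9,0],[0,0,0.9,0],[0,0,0.8,0],[0,0,0.5,0],[0,0,0,0],[0,0,0,0],[0,0,0,0]],
  ],
)

```text
time: 8.35
tool_pos: [611.9, -61.9, 132.0]
orientation: [179.9, -0.0, 88.8]
ft_force: [0.2, -0.0, -0.7]
width: 64.0
grasp_force: 0.0
```

Run:
```python
from h import *
np.set_printoptions(precision=1,suppress=True)
s=env.sense(); print(s["time"],s["tool_pos"],s["orientation"],s["ft_force"],s["width"])
d={n:cam(n) for n in ("scene","top")}
for c in d:
    for r in env.tip_of("toy_van",c)[:2]: print(np.array(r["xyz"]),r["confidence"])
c=[d["scene"]["frame"][120:250,180:310],d["top"]["frame"][140:270,230:360]]
cv2.imwrite("pics/c3.png",np.hstack([cv2.resize(x[:,:,::-1],(400,400),interpolation=2) for x in c]))
```

```text
8.35 [611.9 -61.9 132. ] [179.9  -0.   88.8] [ 0.2 -0.  -0.7] 63.96714638012523
[612.8 -59.6  73.5] 0.79
[ 793.4 -122.7   -5.7] 0.7
[ 795.  -124.5   -2.2] 0.42
```

View pics/c3.png

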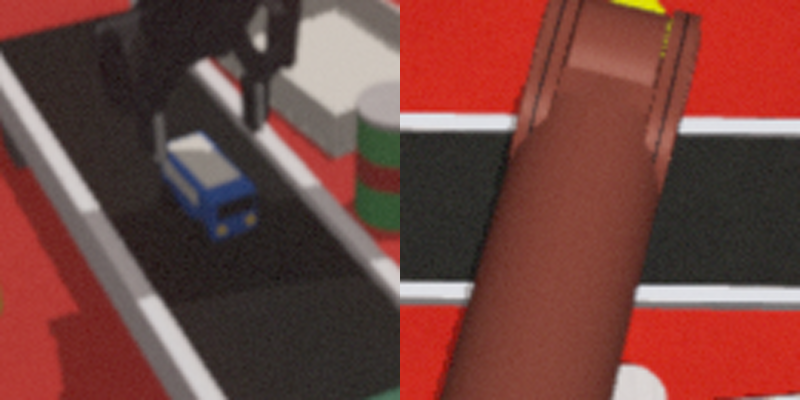

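In the left panel the open fingers stand on both sides of the van's roof (about pixels (160,140) and (257,105)). I'll lower and grip.

drive_tool(
  series=[
    [[0,0,0.5,0],[0,0,0.5,0],[0,0,0.4,0],[0,0,0.3,0],[0,0,0.18,0],[0,0,0,0],[0,0,0,0],[0,0,0,0]],
  ],
)

```text
time: 9.35
tool_pos: [611.5, -61.9, 84.3]
orientation: [180.0, -0.0, 88.8]
ft_force: [-0.4, -0.1, -0.8]
width: 63.9
grasp_force: 0.0
```

drive_tool(
  series=[
    [[0,0,0,0],[0,0,0,0],[0,0,0,0],[0,0,0,0],[0,0,0,0],[0,0,0,0],[0,0,0,0],[0,0,0,0]],
  ],
  grip=1,
  force=30,
)

```text
time: 10.15
tool_pos: [611.6, -61.8, 84.3]
orientation: [180.0, -0.0, 88.8]
ft_force: [-0.0, 0.3, 5.6]
width: 36.1
grasp_force: 30.2
```

drive_tool(
  series=[
    [[0,0,-0.3,0],[0,0,-0.7,0],[0,0,-0.9,0],[0,0,-0.9,0],[0,0,-0.9,0],[0,0,-0.5,0],[-0.3,-0.3,0,0],[-0.64,-0.63,0,0]],
  ],
)

```text
time: 10.95
tool_pos: [587.2, -83.8, 187.8]
orientation: [-180.0, 0.0, 88.9]
ft_force: [-0.1, -0.4, -1.3]
width: 36.1
grasp_force: 29.6
```

drive_tool(
  series=[
    [[-0.9,-0.9,0,0],[-0.9,-0.9,0,0],[-0.9,-0.9,0,0],[-0.9,-0.9,0,0],[-0.9,-0.9,0,0],[-0.9,-0.9,0,0],[-0.9,-0.9,0,0],[-0.9,-0.9,0,0]],
  ],
)

```text
time: 11.75
tool_pos: [401.3, -261.5, 187.4]
orientation: [-179.9, -0.0, 88.8]
ft_force: [-0.3, 0.2, -0.9]
width: 36.1
grasp_force: 29.6
```

drive_tool(
  series=[
    [[-0.7,-0.6,0,0],[-0.4,-0.4,0,0],[0,0,0,0],[0,0,0,0],[0,0,0,0],[0,0,0,0],[0,0,0,0],[0,0,0,0]],
  ],
)

```text
time: 12.55
tool_pos: [378.3, -287.6, 188.8]
orientation: [-180.0, 0.0, 88.8]
ft_force: [0.2, 0.6, -2.0]
width: 36.0
grasp_force: 29.6
```

Run:
```python
from h import *
np.set_printoptions(precision=1,suppress=True)
s=env.sense(); print(s["time"],s["tool_pos"],s["orientation"],s["q"],s["ft_force"],s["width"])
d={n:cam(n) for n in ("scene","top")}
for c in d:
  for t in ("tray","toy_van","knob_top"):
    for r in env.tip_of(t,c)[:2]: print(c,t,np.array(r["xyz"]),r["confidence"])
c=[d["scene"]["frame"][60:190,220:350],d["top"]["frame"][225:355,310:440]]
cv2.imwrite("pics/c4.png",np.hstack([cv2.resize(x[:,:,::-1],(400,400),interpolation=2) for x in c]))
```

```text
12.55 [ 378.3 -287.6  188.8] [-180.     0.    88.8] [-24.4  -3.1  55.8 112.8   2.8  69.   29.2] [ 0.2  0.6 -2. ] 36.04780897554003
scene tray [ 369.5 -287.1   -2.3] 0.72
scene toy_van [ 380.2 -287.9  178.3] 0.88
scene toy_van [ 792.7 -119.7   -3.7] 0.69
scene knob_top [357.8 176.4  72.6] 0.72
scene knob_top [387.5 313.5  96.9] 0.6
top tray [ 370.2 -288.4   -1.4] 0.57
top toy_van [ 796.3 -124.1   -0.7] 0.82
top toy_van [ 375.5 -286.4  178.4] 0.74
top knob_top [633.  318.6  72.9] 0.53
top knob_top [384.7 306.1 101.1] 0.52
```

View pics/c4.png

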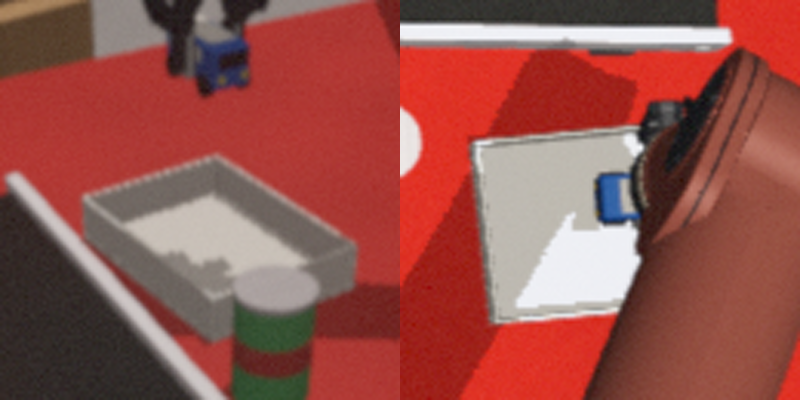

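The crops show the van held level above the tray (left panel (222,55)), with its nose well inside the walls. I'll lower it.

drive_tool(
  series=[
    [[0,0,0.9,0],[0,0,1,0],[0,0,1,0],[0,0,1,0],[0,0,1,0],[0,0,0.9,0],[0,0,0.5,0],[0,0,0.2,0]],
  ],
)

```text
time: 13.75
tool_pos: [377.3, -287.6, 25.1]
orientation: [-179.9, -0.0, 88.8]
ft_force: [-0.3, -0.5, -0.7]
width: 36.2
grasp_force: 29.7
```

drive_tool(
  series=[
    [[0,0,0.15,0],[0,0,0.1,0],[0,0,0.1,0],[0,0,0.07,0],[0,0,0,0],[0,0,0,0],[0,0,0,0],[0,0,0,0]],
  ],
)

```text
time: 14.55
tool_pos: [378.2, -287.9, 16.0]
orientation: [180.0, 0.0, 88.8]
ft_force: [0.6, -0.5, -1.4]
width: 36.0
grasp_force: 29.7
```

drive_tool(
  series=[
    [[0,0,0.04,0],[0,0,0.04,0],[0,0,0,0],[0,0,0,0],[0,0,0,0],[0,0,0,0],[0,0,0,0],[0,0,0,0]],
  ],
)

```text
time: 15.35
tool_pos: [378.1, -287.9, 13.9]
orientation: [180.0, 0.0, 88.8]
ft_force: [-0.4, 0.6, -2.5]
width: 36.4
grasp_force: 29.7
```

drive_tool(
  series=[
    [[0,0,0.02,0],[0,0,0,0],[0,0,0,0],[0,0,0,0],[0,0,0,0],[0,0,0,0],[0,0,0,0],[0,0,0,0]],
  ],
  grip=-0.4,
)

```text
time: 16.15
tool_pos: [378.1, -287.8, 13.3]
orientation: [180.0, 0.0, 88.8]
ft_force: [-0.1, 0.3, -0.4]
width: 59.4
grasp_force: 0.0
```

drive_tool(
  series=[
    [[0,0,-0.3,0],[0,0,-0.6,0],[0,0,-0.9,0],[0,0,-1,0],[0,0,-1,0],[0,0,-1,0],[0,0,-1,0],[0,0,-0.8,0]],
  ],
)

```text
time: 16.95
tool_pos: [378.1, -288.4, 180.1]
orientation: [179.9, 0.0, 88.7]
ft_force: [0.3, 0.0, 0.5]
width: 59.9
grasp_force: 0.0
```

Run:
```python
from h import *
np.set_printoptions(precision=1,suppress=True)
s=env.sense(); print(s["time"],s["tool_pos"],s["orientation"],s["q"],s["ft_force"],s["width"])
d={n:cam(n) for n in ("scene","top")}
for c in d:
  for t in ("toy_van","knob_top"):
    for r in env.tip_of(t,c)[:3]: print(c,t,np.array(r["xyz"]),r["confidence"])
c=[d["scene"]["frame"][60:190,220:350],d["top"]["frame"][225:355,310:440]]
cv2.imwrite("pics/c5.png",np.hstack([cv2.resize(x[:,:,::-1],(400,400),interpolation=2) for x in c]))
```

```text
16.95 [ 378.1 -288.4  180.1] [179.9   0.   88.7] [-27.3  -2.8  59.2 113.6   2.5  67.8  29.6] [0.3 0.  0.5] 59.923987811610566
scene toy_van [ 376.1 -287.2   -0.8] 0.81
scene toy_van [ 792.7 -120.6   -4.8] 0.64
scene knob_top [385.1 312.1 101.3] 0.65
top toy_van [ 379.1 -286.     4.9] 0.81
top toy_van [ 795.6 -119.4   -0.1] 0.81
top knob_top [355.5 178.9  74.8] 0.64
```

View pics/c5.png

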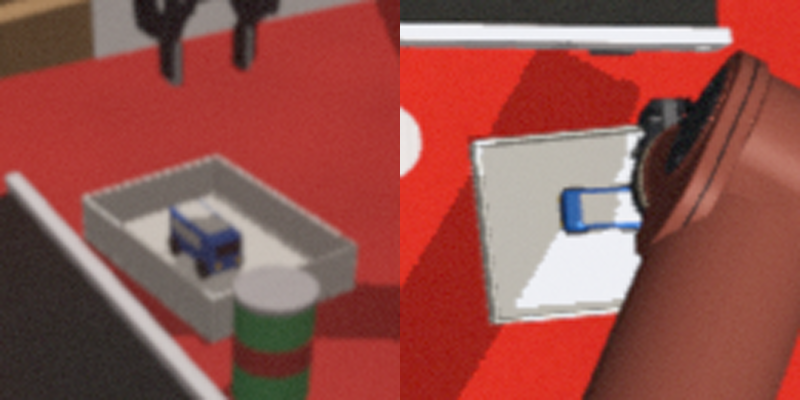

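The crops show the van upright on the tray floor (left (205,240), right (600,208)), with the fingers clear. Next I go back to the button on an arc, staying outside the minimum reach.

drive_tool(
  series=[
    [[0.9,0.42,-0.4,0],[0.9,0.42,-0.4,0],[0.9,0.42,-0.4,0],[0.9,0.42,-0.2,0],[0.9,0.42,0,0],[0.9,0.42,0,0],[0.9,0.42,0,0],[0.9,0.42,0,0]],
  ],
)

```text
time: 18.05
tool_pos: [465.6, -108.8, 212.2]
orientation: [-179.9, 0.0, 88.8]
ft_force: [0.9, -0.7, 0.2]
width: 59.7
grasp_force: 0.0
```

drive_tool(
  series=[
    [[0.9,0.42,0,0],[0.9,0.42,0,0],[0.9,0.42,0,0],[0.9,0.42,0,0],[0.85,0.38,0,0],[0.87,-0.4,0,0],[0.87,-0.4,0,0],[0.87,-0.4,0,0]],
  ],
)

```text
time: 18.85
tool_pos: [491.0, 67.7, 213.1]
orientation: [-180.0, 0.0, 88.8]
ft_force: [0.6, -1.0, -0.9]
width: 59.8
grasp_force: 0.0
```

drive_tool(
  series=[
    [[0.87,-0.4,0,0],[0.87,-0.4,0,0],[0.87,-0.4,0,0],[0.87,-0.4,0,0],[0.87,-0.4,0,0],[0.87,-0.4,0,0],[0.87,-0.4,0,0],[0.87,-0.4,0,0]],
  ],
)

```text
time: 19.65
tool_pos: [414.4, 243.5, 213.1]
orientation: [-180.0, 0.0, 88.8]
ft_force: [-0.0, 0.5, -0.1]
width: 59.7
grasp_force: 0.0
```

drive_tool(
  series=[
    [[0.87,-0.4,0,0],[0.87,-0.4,0,0],[0.8,-0.4,0,0],[0,0,0,0],[0,0,0,0],[0,0,0,0],[0,0,0,0],[0,0,0,0]],
  ],
  grip=-0.8,
)

```text
time: 20.45
tool_pos: [386.6, 305.6, 213.4]
orientation: [-180.0, -0.0, 88.7]
ft_force: [1.1, -1.4, -0.1]
width: 76.9
grasp_force: 0.0
```

Run:
```python
from h import *
np.set_printoptions(precision=1,suppress=True)
s=env.sense(); print(s["time"],s["tool_pos"],s["orientation"],s["q"],s["ft_force"],s["width"])
d={n:cam(n) for n in ("scene","top")}
for c in d:
  for t in ("toy_van","knob_top"):
    for r in env.tip_of(t,c)[:3]: print(c,t,np.array(r["xyz"]),r["confidence"])
Rm=R.from_euler("xyz",s["orientation"],degrees=True)
print(Rm.inv().apply(np.array([385.5,309,72.])-s["tool_pos"])/25)
```

```text
20.45 [386.6 305.6 213.4] [-180.    -0.    88.7] [-62.8   0.7  19.6 107.6  -0.3  71.7 -44.4] [ 1.1 -1.4 -0.1] 76.85545036916417
scene toy_van [ 375.5 -288.5    2.5] 0.82
scene toy_van [ 793.5 -121.6   -2.3] 0.72
scene knob_top [382.2 311.7  95.6] 0.68
scene knob_top [358.1 173.   71.8] 0.43
top toy_van [ 795.8 -123.8   -2.3] 0.89
top toy_van [ 377.5 -291.6    5.9] 0.69
top knob_top [358.1 179.   74. ] 0.67
top knob_top [386.8 306.3 101. ] 0.5
[ 0.1 -0.   5.7]
```

drive_tool(
  series=[
    [[0.15,0,0.8,0],[0,0,0.9,0],[0,0,0.9,0],[0,0,0.9,0],[0,0,0.7,0],[0,0,0.5,0],[0,0,0.3,0],[0,0,0.2,0]],
  ],
)

```text
time: 21.55
tool_pos: [386.4, 309.9, 83.0]
orientation: [-180.0, 0.0, 88.8]
ft_force: [-1.1, 0.4, -0.4]
width: 76.9
grasp_force: 0.0
```

drive_tool(
  series=[
    [[0,0,0.2,0],[0,0,0.18,0],[0,0,0,0],[0,0,0,0],[0,0,0,0],[0,0,0,0],[0,0,0,0],[0,0,0,0]],
  ],
)

```text
time: 22.35
tool_pos: [386.3, 309.9, 73.9]
orientation: [180.0, -0.0, 88.8]
ft_force: [0.7, -0.3, 0.1]
width: 76.5
grasp_force: 0.0
```

drive_tool(
  series=[
    [[0,0,0,0],[0,0,0,0],[0,0,0,0],[0,0,0,0],[0,0,0,0],[0,0,0,0],[0,0,0,0],[0,0,0,0]],
  ],
  grip=1,
  force=30,
)

```text
time: 23.15
tool_pos: [385.3, 309.9, 73.7]
orientation: [-179.9, 0.0, 88.8]
ft_force: [-6.2, -0.5, 3.7]
width: 39.1
grasp_force: 31.6
```

drive_tool(
  series=[
    [[0,0,0,0.7],[0,0,0,0.8],[0,0,0,0.8],[0,0,0,0.8],[0,0,0,0.8],[0,0,0,0.8],[0,0,0,0.6],[0,0,0,0]],
  ],
)

```text
time: 23.95
tool_pos: [385.6, 309.6, 73.7]
orientation: [-180.0, 0.1, 46.3]
ft_force: [-3.6, -2.1, 3.3]
width: 39.1
grasp_force: 31.6
```

drive_tool(
  series=[
    [[0,0,0,0],[0,0,0,0],[0,0,0,0],[0,0,0,0],[0,0,0,0],[0,0,0,0],[0,0,0,0],[0,0,0,0]],
  ],
  grip=-0.9,
)

```text
time: 24.75
tool_pos: [386.3, 309.9, 73.8]
orientation: [-180.0, -0.0, 46.4]
ft_force: [-0.4, 0.5, -0.7]
width: 80.9
grasp_force: 0.0
```

drive_tool(
  series=[
    [[0,0,-0.3,0],[0,0,-0.6,0],[0,0,-0.8,0],[0,0,-0.9,0],[0,0,-0.9,0],[0,0,-0.9,0],[0,0,-0.5,0],[0,0,0,0]],
  ],
)

```text
time: 25.55
tool_pos: [387.0, 310.5, 198.1]
orientation: [-180.0, -0.2, 46.4]
ft_force: [0.2, -0.4, -1.1]
width: 81.3
grasp_force: 0.0
```

Run:
```python
from h import *
np.set_printoptions(precision=1,suppress=True)
s=env.sense(); print(s["time"],s["tool_pos"],s["ft_force"],s["width"])
d={n:cam(n) for n in ("scene","top")}
for c in d:
  for t in ("toy_van","knob_top"):
    for r in env.tip_of(t,c)[:3]: print(c,t,np.array(r["xyz"]),r["confidence"])
c=[d["scene"]["frame"][180:310,390:520],d["scene"]["frame"][60:190,220:350]]
cv2.imwrite("pics/c6.png",np.hstack([cv2.resize(x[:,:,::-1],(400,400),interpolation=2) for x in c]))
```

```text
25.55 [387.  310.5 198.1] [ 0.2 -0.4 -1.1] 81.28341426020003
scene toy_van [ 794.3 -120.9   -5.5] 0.95
scene toy_van [ 376.3 -285.6    0.1] 0.88
scene knob_top [384.7 309.4 107.2] 0.59
scene knob_top [355.6 175.5  75.9] 0.58
top toy_van [ 793.7 -126.6   -0.7] 0.86
top toy_van [ 377.1 -288.7    5. ] 0.78
top knob_top [384.3 305.  109.9] 0.71
top knob_top [357.2 180.8  76.7] 0.65
```

View pics/c6.png

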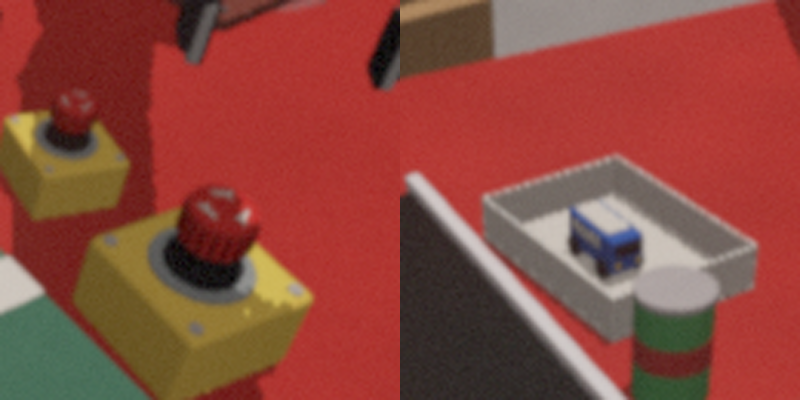

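The crops show the cap fully up again (left panel (220,205), measured at 107–110 mm), the van upright in the tray (right panel (605,240)), and the fingers clear of everything.

```bash
python3 -c "
from bench import env
print(env.hand_in())"
```

```text
the job is handed in; nothing more can be done
None
```

The job is handed in (no verdict came back): I latched the stop, stood the blue van upright in the tray, then twisted the button and it sprang fully up; the arm never went near the gift box, tape dispenser or tin.

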